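# Set up the plan tablet and lay out the marking templates

### The job

Get the bench ready for marking out: turn the plan tablet so that its screen squarely faces the blue tray and lean it back 40 degrees from upright, and let go of it; then turn to the next sheet by tilting the page stick well over towards its green dot, holding it there for two seconds, and letting it return to centre. At any time on the way, lift every template up and off its peg and lay it flat in the blue tray. At the end the screen must still face the tray, wherever that then stands, at 40 degrees; leave the amber jar standing where it is.

Things in the scene. Friction and masses are not known exactly. Their poses are not given: they have to be found in the camera images.
- pivot (a point): Black plan tablet (240 wide, 150 tall, 10 mm thick) on a turntable on a fixed round foot (170 mm). This point is on the vertical swivel axis, 57 mm above the bench; its axes turn with the turntable: z up, -x is where the screen faces. The tilt hinge runs along its y, same height, 12 mm behind the axis (x = +12 mm); the tablet's lower edge is 10 mm above the hinge.
- swivel (a joint): Swivel of the tablet's turntable about the vertical axis (rad), -0.7 to 2.3, growing anticlockwise seen from above; 0 = the screen faces as the foot does (roughly the robot). Stiff: stays where it is left (about 2.5 N at the turning knob).
- turn_knob (a point): Orange turning knob, an upright cylinder 24 mm across on the turntable's arm, 110 mm in front of the swivel axis (pivot frame x = -110 mm). This point is the centre of the knob, 78 mm above the bench; the orange part reaches from 60 to 96 mm.
- tilt (a joint): Lean of the tablet (rad), -0.1 to 1.25: 0 = upright, growing as the top leans back, away from the side the screen faces; 0.70 = 40 degrees. Stiff: stays where it is left (about 4 N at the grab bar).
- grab_bar (a point): Centre of the orange grab bar over the tablet's top edge: a round bar 14 mm thick, 104 mm long, parallel to the tablet's width, 82 mm free between its stems, its centre 35 mm above the top edge and 195 mm from the tilt hinge. The point's axes move with the tablet (y along the bar).
- stick_ball (a point): Black ball (28 mm) on top of the page stick; this is the ball's centre, 127 mm above the bench when centred, 85 mm from the stick's hinge, which is 42 mm above the bench. It moves with the stick.
- stick_box: Grey control box of the page stick, 85 x 95 x 45 mm, fixed, origin at the centre of its underside. The stick stands at its middle. A green dot lies on its top near the +y edge (own y axis), a white dot near the -y edge.
- stick (a joint): Tilt of the page stick (rad), -0.5 to 0.5, spring-centred at 0; positive = towards the green dot (+y of the box). About 0.6 N m per rad (3 N at the ball at 0.4 rad).
- rack: Fixed wooden peg rack, origin on the bench. Rail (20 mm round) along its y at height 200 mm, x = 50 mm, on posts at y = +-155 mm; foot 14 mm high, x 10 to 90 mm. Five level steel pegs, 8 mm thick, run from the rail to -x (towards the robot) at y = -120, -60, 0, 60, 120 mm, ending at x = -24 mm in a tip turned up 11 mm above the centre line. Templates hang at about x = 0.
- tray: Shallow blue open tray, loose, 0.9 kg, outside 200 (x) x 280 (y) x 45 mm high, walls and floor 8 mm thick; origin at the centre of its underside.
- template0: Plywood template, red stripe, 146 mm long (z), 45 wide (y), 8 thick (x), about 60 g; may be absent. Origin 40 mm above its lower end (106 mm below the top), mid-plate. Hanging: z up, x along the peg. A slot 20 mm wide at z = 22 to 54 mm; its upper edge rests on the peg, so lift it 8 to 20 mm (no more) to clear the peg's tip, then draw it off. Grip the tab above (z = 54 to 106 mm).
- template1: Plywood template, yellow stripe, 146 mm long (z), 45 wide (y), 8 thick (x), about 60 g; may be absent. Origin 40 mm above its lower end (106 mm below the top), mid-plate. Hanging: z up, x along the peg. A slot 20 mm wide at z = 22 to 54 mm; its upper edge rests on the peg, so lift it 8 to 20 mm (no more) to clear the peg's tip, then draw it off. Grip the tab above (z = 54 to 106 mm).
- template2: Plywood template, blue stripe, 146 mm long (z), 45 wide (y), 8 thick (x), about 60 g; may be absent. Origin 40 mm above its lower end (106 mm below the top), mid-plate. Hanging: z up, x along the peg. A slot 20 mm wide at z = 22 to 54 mm; its upper edge rests on the peg, so lift it 8 to 20 mm (no more) to clear the peg's tip, then draw it off. Grip the tab above (z = 54 to 106 mm).
- template3: Plywood template, green stripe, 146 mm long (z), 45 wide (y), 8 thick (x), about 60 g; may be absent. Origin 40 mm above its lower end (106 mm below the top), mid-plate. Hanging: z up, x along the peg. A slot 20 mm wide at z = 22 to 54 mm; its upper edge rests on the peg, so lift it 8 to 20 mm (no more) to clear the peg's tip, then draw it off. Grip the tab above (z = 54 to 106 mm).
- template4: Plywood template, orange stripe, 146 mm long (z), 45 wide (y), 8 thick (x), about 60 g; may be absent. Origin 40 mm above its lower end (106 mm below the top), mid-plate. Hanging: z up, x along the peg. A slot 20 mm wide at z = 22 to 54 mm; its upper edge rests on the peg, so lift it 8 to 20 mm (no more) to clear the peg's tip, then draw it off. Grip the tab above (z = 54 to 106 mm).
- jar: Small amber glass jar with a white lid, 60 mm wide, 60 mm tall; not part of the job. Origin under its base.

How it is judged (in metres and radians):
On the way, in this order (a step that is already met when the one before it is completed fails the run):
1. the tablet faces the tray, leans back 40 degrees, and has been let go (y of tray in the frame of pivot between -0.05 and 0.05 m and x of tray in the frame of pivot below -0.1 m and value of joint tilt between 0.61 and 0.79 rad and contact force between stand and the fingers below 0.2 N), for 0.3 s.
2. the page stick is tilted to the green side and held for 1.5 s (value of joint stick above 0.25 rad), for 1.5 s.
3. the page stick is back at centre, untouched (value of joint stick between -0.08 and 0.08 rad and contact force between stick_box and the fingers below 0.2 N), for 0.3 s.
At the end, for the whole second after the job is handed in: Tray centre within 50 mm of the line square out of the screen; lean 0.61 to 0.79 rad; stick centred within 0.08 rad; each present template at rest in the tray: origin inside the walls, under 70 mm above its underside, flat within 0.6 rad; tray level within 0.1 rad (y of tray in the frame of pivot between -0.05 and 0.05 m and x of tray in the frame of pivot below -0.1 m and value of joint tilt between 0.61 and 0.79 rad and value of joint stick between -0.08 and 0.08 rad and x of template0 in the frame of tray between -0.09 and 0.09 m and y of template0 in the frame of tray between -0.13 and 0.13 m and z of template0 in the frame of tray between 0 and 0.07 m and angle between the x axis of each of template0, template1, template2, template3, template4 and the z axis of tray, either way round below 0.6 rad and linear speed of each of template0, template1, template2, template3, template4 below 0.05 m/s and x of template1 in the frame of tray between -0.09 and 0.09 m and y of template1 in the frame of tray between -0.13 and 0.13 m and z of template1 in the frame of tray between 0 and 0.07 m and x of template2 in the frame of tray between -0.09 and 0.09 m and y of template2 in the frame of tray between -0.13 and 0.13 m and z of template2 in the frame of tray between 0 and 0.07 m and x of template3 in the frame of tray between -0.09 and 0.09 m and y of template3 in the frame of tray between -0.13 and 0.13 m and z of template3 in the frame of tray between 0 and 0.07 m and x of template4 in the frame of tray between -0.09 and 0.09 m and y of template4 in the frame of tray between -0.13 and 0.13 m and z of template4 in the frame of tray between 0 and 0.07 m and angle between tray's own z axis and vertical below 0.1 rad); the robot touches nothing.
It fails at once if the amber jar is moved more than 40 mm or tipped (distance of jar from where it was at the start of the episode above 0.04 m or angle between jar's own z axis and vertical above 0.5 rad).
Of template0, template1, template2, template3, template4 only 3 to 5 are there at a start; the rules pass over those that are not, and their reading is None.
At some moment in a run one of tray may be knocked a few centimetres aside while the robot is not near it.
Once in a run the grip may slacken for a moment while it holds something.
It also fails if it takes over 210 s, if anything falls off the work surface, if the arm or the gripper's body presses on something with over 40 N, if the wrist force passes 120 N, or if a joint passes its speed limit or range.

### The arm

A 6-joint arm with a two-finger parallel gripper is mounted at the origin on the work surface. World frame = base frame: x ahead of the robot, y to its left, z up, the work surface at z = 0. Lengths are in mm, angles in rad, forces in N, time in s.
With the tool pointing down it reaches from about 300 to 775 mm from the base axis. Payload 14.6 kg.
Tool frame: the origin (TCP) lies midway between the tips of the shut fingers; the grasp point (between the pads) lies behind it (manip.grip_depth is the z of the grasp point in the tool frame, in mm); z points along the fingers, y is the line along which they close (so a half turn about z gives the same grasp; the last joint's range is limited). The gripper opens to 94 mm and grips with 3 to 60 N. Pads are 16 mm wide; open, the fingers measure 119 mm over their backs; the gripper's body (75 mm by 177 mm) begins 78 mm behind the grasp point.
Start: joints at [-0.067, 0.3, 1.521, -0, 1.321, -0.067], TCP at [549.99, -0.002, 205.446] pointing down, gripper open.
Joint ranges: [-3.03, 3.03], [-0.79, 2.21], [0.23, 2.52], [-1.04, 4.18], [0, 3.07], [-2.55, 2.55]. Speed limits (rad/s): [2.22, 2.22, 2.57, 3.14, 3.14, 3.14].

### API

Orientations are given as [roll, pitch, yaw] about the fixed x, y, z axes, in that order (R = Rz(yaw) Ry(pitch) Rx(roll)).
In Python, from cell import manip gives the robot as it stands.
- The arm moves only by the shell command python3 nudge.py 'ROWS' [OPENING] [FORCE]. ROWS is a JSON list that holds a single list of rows (three levels of brackets), with 1 to 5 rows, each of 6 numbers: dx, dy, dz in mm, then a rotation vector rx, ry, rz in rad; each row is the pose to reach, as a shift and turn from the pose commanded when the command began, along the tool's axes at that moment; what a row does not reach only later rows make up. A row lasts 1/10 s, in which the tool goes at most 50 mm and 0.15 rad, less where a joint would pass 70% of its speed; a pose out of reach is approached as far as the arm can. OPENING is the finger opening in mm, set as the command begins (- or left out keeps the last). The fingers move at their own pace and stop on an object; FORCE is the grip in N (left out, the last holds). Time passes only in rows, so rows that do not move let the fingers close. It prints the time, the measured TCP pose, the force, the opening and the grip force at its end. Input that does not fit is refused with a message, and nothing moves.
- manip.read_state(): the state, without advancing time (a new reading comes with each control period).
- manip.camera(name): name is "scene" or "side" or "wrist"; returns (picture, depth): 400x640x3 uint8, red, green, blue; 400x640 float32, mm along the optical axis (not along the pixel's ray), 0 where there is no reading.
- manip.camera_info(name): a dict with "K" (3x3 intrinsics, pixels), "dist" ([k1, k2, p1, p2, k3] as OpenCV has them; the pictures are not rectified), "rvec" (rotation vector, rad) and "tvec" (3), from world to camera coordinates, as OpenCV has them; the wrist camera has in their place "mount" (4x4, takes a point from camera to tool coordinates, whose origin is the TCP and whose axes are the flange's). Camera axes: x right, y down, z forward; pixel columns grow to the right and rows downward; lengths in mm; the calibration is good to about 2 mm. A picture is of the moment at which its call begins: read the wrist's pose just before it. camera_info takes no time and is no camera call.
- manip.sign_off(): hands the job in; it is judged then, once.
The state is a dict: "clock": time; "joints": joint angles; "qd": joint speeds; "effort": joint torques, N m; "eef_pos": TCP position; "eef_rot": TCP orientation; "wrist_force": force on the tool from outside, world axes, zero at the start; "moment": the same for the moment, N m; "finger_gap": finger opening in mm; "finger_force": force on a finger pad.
Only numpy, scipy, OpenCV 4.12 (cv2) and the standard library are available. Lean on these libraries where they do the work, as an engineer would, in place of code of your own. Each camera call takes 0.05 s, during which the arm holds its last target. There are 200 camera calls.

## Working session

There is one attempt and no reset: what is moved stays moved. The work goes in short steps, Python scripts to look and compute and a shell command to move; the robot and the scene stay as the last step left them, time stands still between calls to the robot, and variables do not carry over. Pictures are saved under pics/ and viewed, at most 14 in all, crops included, and the job is handed in when it is done.

```bash
ls; mkdir -p pics; python3 - <<'E'
from cell import manip
import cv2,numpy as np
s=manip.read_state();print(s['clock'],s['eef_pos'],s['eef_rot'],manip.grip_depth)
for n in ['scene','side']:
    p,d=manip.camera(n);cv2.imwrite(f'pics/{n}0.png',p[:,:,::-1]);np.savez(f'pics/{n}0.npz',p=p,d=d)
    i=manip.camera_info(n);print(n,i)
print(manip.camera_info('wrist'))
E
```

```text
cell.py
nudge.py
pics
0.0 [ 5.49721503e+02 -8.01141296e-04  2.04888646e+02] [-3.14042476e+00 -7.60061194e-05  1.57076206e+00] -18.8
scene {'K': array([[362.64500681,   0.        , 319.84174371],
       [  0.        , 362.64500681, 194.46037282],
       [  0.        ,   0.        ,   1.        ]]), 'dist': array([-0.03512633,  0.        ,  0.        ,  0.        ,  0.        ]), 'rvec': array([ 1.78683054,  1.80414646, -0.66423173]), 'tvec': array([  30.38543571, -290.45722777, 1443.88216925])}
side {'K': array([[368.43811989,   0.        , 321.17324456],
       [  0.        , 368.43811989, 203.94003105],
       [  0.        ,   0.        ,   1.        ]]), 'dist': array([0.02201556, 0.        , 0.        , 0.        , 0.        ]), 'rvec': array([ 2.30347468, -0.24274485,  0.11872636]), 'tvec': array([-523.35632321,  173.3072598 ,  832.10159288])}
{'K': array([[335.32070814,   0.        , 318.32262596],
       [  0.        , 335.32070814, 201.88593445],
       [  0.        ,   0.        ,   1.        ]]), 'dist': array([0.02339874, 0.        , 0.        , 0.        , 0.        ]), 'mount': array([[ 2.78047687e-04, -9.59339739e-01, -2.82253764e-01,
         8.29301601e+01],
       [ 9.99999880e-01,  1.53097466e-04,  4.64741973e-04,
         2.85965920e-01],
       [-4.02633107e-04, -2.82253859e-01,  9.59339667e-01,
        -1.79211568e+02],
       [ 0.00000000e+00,  0.00000000e+00,  0.00000000e+00,
         1.00000000e+00]])}
```
View pics/scene0.png

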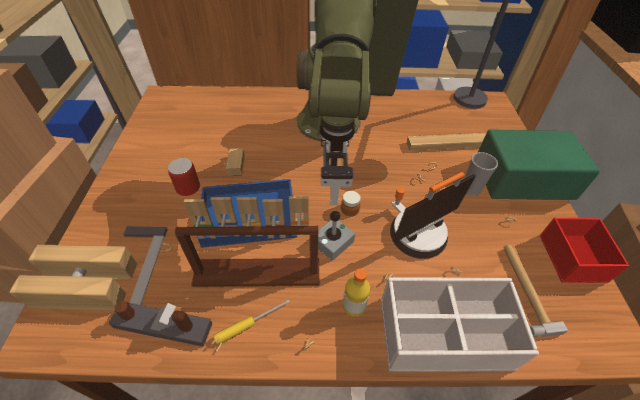

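View pics/side0.png

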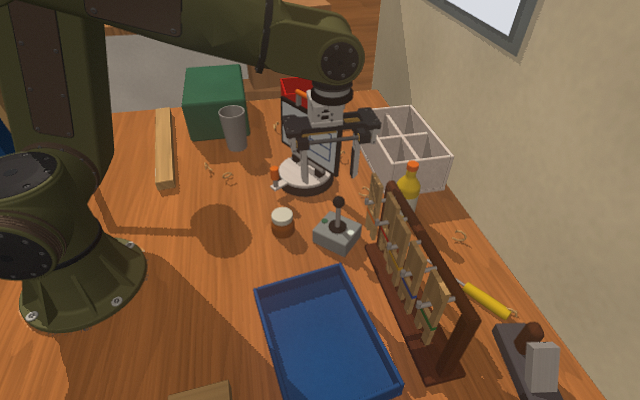

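The scene view looks back at the robot. It shows the tablet at (430,215) with its turning knob at (400,195), and the stick box at (335,235). The rack with 5 templates is at (250,240), the tray at (245,210) and the jar at (351,203). The side view confirms the tray at (325,335) and the stick's green dot on its near-robot side, at (325,221).

```bash
cat > h.py <<'E'
import cv2,numpy as np
from cell import manip
from scipy.spatial.transform import Rotation as Rn
def cloud(n,p,d,T=None):
    "world xyz per pixel; T = camera-to-world 4x4"
    i=manip.camera_info(n)
    if T is None:
        R=cv2.Rodrigues(i['rvec'])[0];T=np.eye(4);T[:3,:3]=R.T;T[:3,3]=-R.T@i['tvec']
    v,u=np.mgrid[0:400,0:640]
    r=cv2.undistortPoints(np.stack([u,v],-1).reshape(-1,1,2).astype(float),i['K'],i['dist']).reshape(400,640,2)
    X=np.dstack([r*d[...,None],d]);W=X@T[:3,:3].T+T[:3,3]
    W[d<=0]=np.nan
    return W
def toolT(s):
    T=np.eye(4);T[:3,:3]=Rn.from_euler('xyz',s['eef_rot']).as_matrix();T[:3,3]=s['eef_pos'];return T
def shoot(n):
    s=manip.read_state();p,d=manip.camera(n)
    T=toolT(s)@manip.camera_info(n)['mount'] if n=='wrist' else None
    return p,cloud(n,p,d,T),cv2.cvtColor(p,cv2.COLOR_RGB2HSV)
def go(pos,rot=None):
    "shift+rotvec in the tool's axes to reach world TCP pos / rotation matrix"
    s=manip.read_state();T=toolT(s);R=T[:3,:3]
    dp=R.T@(np.array(pos)-T[:3,3]);rv=np.zeros(3)
    if rot is not None: rv=Rn.from_matrix(R.T@rot).as_rotvec()
    print('row',dp.round(1),rv.round(3))
E
python3 - <<'E'
from h import *
for n in ['scene','side']:
    z=np.load(f'pics/{n}0.npz');p,d=z['p'],z['d'];W=cloud(n,p,d);H=cv2.cvtColor(p,cv2.COLOR_RGB2HSV);h,s,v=[H[...,k].astype(int) for k in range(3)]
    x,y,zz=W[...,0],W[...,1],W[...,2]
    on=(x>200)&(x<900)&(abs(y)<600)&(zz>-20)
    print(n,'bench z',np.nanmedian(zz[on&(zz<15)]))
    b=on&(h>100)&(h<125)&(s>120)&(y<0)&(zz<70)
    print('blue n',b.sum(),'x',np.nanpercentile(x[b],[1,99]),'y',np.nanpercentile(y[b],[1,99]),'z',np.nanpercentile(zz[b],[5,99]))
    t=b&(zz>38)
    if t.sum()>20: print('rim rect',cv2.minAreaRect(np.float32(W[t][:,:2])))
    o=on&(h>=4)&(h<14)&(s>190)&(v>150)
    k,l,st,c=cv2.connectedComponentsWithStats(o.astype('u1'))
    for j in range(1,k):
        if st[j,4]>12: m=l==j;print('orange',c[j].round(),st[j,4],np.nanmedian(W[m],0).round(),np.nanmin(W[m],0).round(),np.nanmax(W[m],0).round())
    for (c0,r0) in ([(334,216),(337,240),(351,197)] if n=='scene' else [(338,201),(336,235),(282,214)]):
        q=W[r0-2:r0+3,c0-2:c0+3].reshape(-1,3);print((c0,r0),np.nanmedian(q,0).round())
E
```

```text
scene bench z 0.14756784566640135
blue n 1041 x [369.50510313 593.35340735] y [-389.16014275 -123.25292771] z [ 5.13917668 46.76858076]
rim rect ((479.2597961425781, -249.62939453125), (201.74847412109375, 274.88555908203125), 8.70884895324707)
orange [447. 181.] 146 [567. 277. 257.] [532. 233. 250.] [595. 323. 262.]
orange [400. 190.] 32 [451. 209.  96.] [441. 198.  91.] [459. 218.  98.]
orange [360. 274.] 99 [772.  59. 169.] [758.  47. 165.] [785.  72. 172.]
(334, 216) [583.   6. 137.]
(337, 240) [597.  19.  45.]
(351, 197) [449.  64.  60.]
side bench z 1.7873265547524966
blue n 10954 x [378.15648324 589.47163024] y [-380.1491463  -130.38948071] z [ 6.94589798 47.0473201 ]
rim rect ((479.7392578125, -252.33447265625), (199.60580444335938, 279.7581481933594), 8.538095474243164)
orange [301.  92.] 47 [545. 303. 258.] [532. 284. 254.] [555. 321. 262.]
orange [413. 164.] 56 [770.  55. 171.] [758.  45. 168.] [781.  67. 173.]
orange [274. 168.] 35 [450. 207.  97.] [439. 197.  94.] [459. 214.  99.]
(338, 201) [573.  -1. 138.]
(336, 235) [567. -20.  47.]
(282, 214) [450.  62.  62.]
```

```bash
python3 - <<'E'
from h import *
for n in ['scene','side']:
    z=np.load(f'pics/{n}0.npz');p,d=z['p'],z['d'];W=cloud(n,p,d);H=cv2.cvtColor(p,cv2.COLOR_RGB2HSV);h,s,v=[H[...,k].astype(int) for k in range(3)]
    x,y,zz=W[...,0],W[...,1],W[...,2]
    reg=(x>480)&(x<760)&(y>-480)&(y<-40)
    rail=reg&(zz>200)&(zz<216)&(v<110)
    print(n,'rail',rail.sum(),cv2.minAreaRect(np.float32(W[rail][:,:2])),np.nanmedian(zz[rail]))
    foot=reg&(zz>9)&(zz<19)&(x>590)&(v<110);print('foot',foot.sum(),cv2.minAreaRect(np.float32(W[foot][:,:2])))
    t=reg&(zz>222)&(zz<275)
    k,l,st,c=cv2.connectedComponentsWithStats(t.astype('u1'))
    for j in range(1,k):
        if st[j,4]>8: m=l==j;print('tmpl',c[j].round(),st[j,4],np.nanmedian(W[m],0).round(),np.nanmin(W[m],0).round(),np.nanmax(W[m],0).round())
    # foot disc of tablet
    f=(x>420)&(x<680)&(y>150)&(y<400)&(zz>10)&(zz<50)&(s<60)&(v>130)
    print('disc',f.sum(),np.nanmedian(zz[f]),cv2.minEnclosingCircle(np.float32(W[f][:,:2])))
    f2=(x>420)&(x<680)&(y>150)&(y<400)&(zz>5)&(zz<60);print('disc2',cv2.minEnclosingCircle(np.float32(W[f2][:,:2])))
    bx=(x>510)&(x<650)&(y>-70)&(y<75)&(zz>38)&(zz<52)&(s<60)
    print('box',bx.sum(),cv2.minAreaRect(np.float32(W[bx][:,:2])))
    g=(x>510)&(x<650)&(y>-70)&(y<75)&(zz>38)&(zz<55)&(h>40)&(h<90)&(s>90)
    w=(x>510)&(x<650)&(y>-70)&(y<75)&(zz>38)&(zz<55)&(v>200)&(s<60)
    print('green',g.sum(),np.nanmean(W[g],0).round(),'white',w.sum(),np.nanmean(W[w],0).round())
E
python3 - <<'E'
import cv2,numpy as np
z=np.load('pics/side0.npz');a=cv2.resize(z['p'][120:400,260:540,::-1],(580,580));b=np.load('pics/scene0.npz')['p'][175:275,300:480,::-1]
cv2.imwrite('pics/c1.png',a)
E
```

```text
scene rail 1279 ((656.5872802734375, -204.084228515625), (68.01248168945312, 325.15008544921875), 1.8321000337600708) 207.55595863123392
foot 3033 ((655.5270385742188, -206.3820343017578), (132.3602294921875, 328.8695068359375), 0.5715826153755188)
tmpl [222. 202.] 245 [ 632. -261.  244.] [ 624. -285.  222.] [ 635. -239.  258.]
tmpl [247. 203.] 236 [ 631. -203.  244.] [ 623. -226.  222.] [ 635. -180.  259.]
tmpl [298. 202.] 228 [626. -84. 245.] [ 615. -106.  222.] [630. -63. 258.]
tmpl [195. 205.] 258 [ 640. -322.  244.] [ 632. -345.  222.] [ 643. -299.  258.]
tmpl [272. 204.] 239 [ 636. -143.  245.] [ 627. -166.  222.] [ 639. -121.  258.]
disc 873 35.34699289349135 ((526.615234375, 252.01681518554688), 99.83002471923828)
disc2 ((558.821533203125, 278.8116455078125), 141.62075805664062)
box 601 ((577.1668090820312, 8.44906997680664), (84.38143920898438, 93.76227569580078), 45.01069259643555)
green 0 [nan nan nan] white 19 [601. -18.  46.]
side rail 2473 ((646.7928466796875, -204.8976593017578), (84.47383117675781, 327.919677734375), 2.086498260498047) 209.0225703598092
foot 2999 ((657.940673828125, -207.80133056640625), (335.2640075683594, 132.94029235839844), 89.92828369140625)
tmpl [376. 186.] 257 [621. -90. 246.] [ 619. -107.  222.] [629. -59. 260.]
tmpl [405. 235.] 1073 [ 628. -219.  247.] [ 624. -287.  222.] [ 639. -120.  259.]
tmpl [438. 289.] 532 [ 634. -327.  246.] [ 632. -347.  222.] [ 642. -300.  259.]
disc 781 37.60972256210448 ((520.2803344726562, 239.28982543945312), 88.63908386230469)
disc2 ((564.8301391601562, 264.3764953613281), 157.76368713378906)
box 777 ((576.282958984375, 4.9007720947265625), (81.44660949707031, 93.11619567871094), 44.766151428222656)
green 0 [nan nan nan] white 15 [603. -19.  49.]<stdin>:21: RuntimeWarning: Mean of empty slice
```

View pics/c1.png

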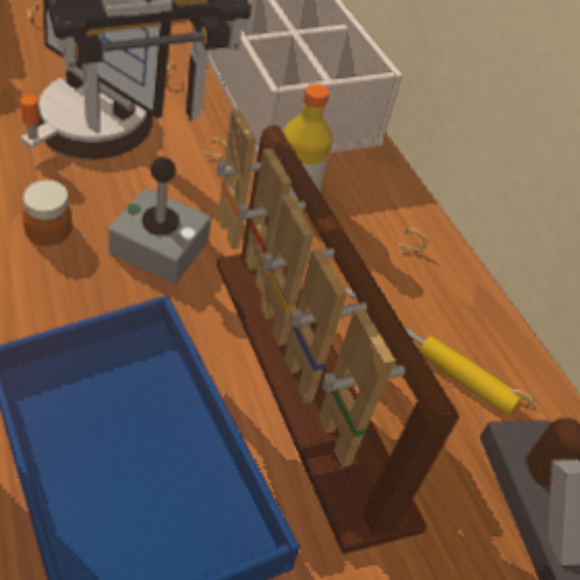

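The crop shows all five templates hanging: orange, red, yellow, blue and green stripes, from far to near. The green dot at (133,209) faces back-left, opposite the white dot at (188,232). The jar at (47,210) is clear of the rack.

```bash
python3 - <<'E'
from h import *
for n in ['scene','side']:
    z=np.load(f'pics/{n}0.npz');p,d=z['p'],z['d'];W=cloud(n,p,d);H=cv2.cvtColor(p,cv2.COLOR_RGB2HSV);h,s,v=[H[...,k].astype(int) for k in range(3)]
    x,y,zz=W[...,0],W[...,1],W[...,2]
    r=(x>655)&(x<720)&(y>-480)&(y<-20)&(zz>203)&(zz<216)&(v<120)
    X=W[r];b=[(yy,np.median(X[abs(X[:,1]-yy)<12,0])) for yy in range(-340,-60,40) if (abs(X[:,1]-yy)<12).sum()>4]
    b=np.array(b);print(n,b.round(1).tolist(),np.polyfit(b[:,0],b[:,1],1),X[:,1].min(),X[:,1].max())
    o=(h>=2)&(h<16)&(s>170)&(v>110)&(zz>235)&(x>450)&(x<650)&(y>200)&(y<350)
    print('bar',o.sum(),cv2.minAreaRect(np.float32(W[o][:,:2])),np.nanmax(zz[o]))
    # turntable disc rim circle fit: lowest dark/white disc points
    f=(x>430)&(x<700)&(y>150)&(y<420)&(zz>8)&(zz<45)
    for zl,zh in [(8,20),(20,30),(30,38),(38,46)]:
        m=f&(zz>zl)&(zz<zh);Q=W[m]
        if len(Q)>15:
            hull=cv2.convexHull(np.float32(Q[:,:2])).reshape(-1,2);print(zl,len(Q),Q[:,:2].min(0).round(),Q[:,:2].max(0).round())
    k,l,st,c=cv2.connectedComponentsWithStats(((x>600)&(x<660)&(y>-400)&(y<-40)&(zz>222)&(zz<275)).astype('u1'))
    for j in range(1,k):
        if st[j,4]>100:
            q=W[l==j];a=np.polyfit(q[:,1],q[:,0],1);print('t',q.mean(0).round(),'slope',a[0].round(3))
E
```

```text
scene [[-340.0, 686.7], [-300.0, 685.8], [-260.0, 684.5], [-220.0, 683.8], [-180.0, 681.6], [-140.0, 680.0], [-100.0, 679.9]] [-3.12840430e-02  6.76292234e+02] -365.91198239982475 -38.52187456828064
bar 207 ((563.5482788085938, 278.2325744628906), (13.446708679199219, 108.54747772216797), 30.893112182617188) 261.62289619242347
8 384 [485. 151.] [694. 360.]
20 56 [452. 153.] [698. 350.]
30 902 [442. 187.] [678. 343.]
38 71 [446. 190.] [623. 336.]
t [ 632. -261.  243.] slope -0.037
t [ 631. -203.  243.] slope -0.027
t [625. -84. 243.] slope -0.025
t [ 639. -321.  243.] slope -0.041
t [ 635. -143.  243.] slope -0.033
side [[-340.0, 679.9], [-300.0, 678.7], [-260.0, 676.9], [-220.0, 676.8], [-180.0, 675.4], [-140.0, 674.4], [-100.0, 674.1]] [-2.47144536e-02  6.71161073e+02] -367.76999393803754 -36.780366391710686
bar 61 ((546.0111694335938, 303.0561218261719), (12.902043342590332, 46.80521011352539), 31.363378524780273) 261.76577593464765
8 386 [461. 151.] [690. 349.]
20 40 [439. 160.] [697. 348.]
30 566 [437. 155.] [698. 346.]
38 369 [445. 187.] [606. 329.]
t [622. -88. 244.] slope -0.076
t [ 629. -215.  245.] slope 0.023
t [ 635. -327.  244.] slope -0.057
```

```bash
python3 nudge.py '[[[0,0,-50,0,0,0],[0,0,-100,0,0,0],[-60,20,-100,0,0,-0.03],[-110,40,-100,0,0,-0.03],[-160,60,-100,0,0,-0.03]]]' 36 25; python3 nudge.py '[[[-40,10,0,0,0,0],[-80,20,0,0,0,0],[-120,30,0,0,0,0],[-162,32,0,0,0,0],[-162,32,0,0,0,0]]]'
python3 - <<'E'
from h import *
p,W,H=shoot('wrist');cv2.imwrite('pics/w1.png',p[:,:,::-1])
x,y,zz=[W[...,k] for k in range(3)]
k,l,st,c=cv2.connectedComponentsWithStats(((x>590)&(x<665)&(y>-400)&(y<-40)&(zz>245)&(zz<270)).astype('u1'))
for j in range(1,k):
    if st[j,4]>50: q=W[l==j];print(c[j].round(),cv2.minAreaRect(np.float32(q[:,:2])),np.nanmedian(q[:,2]))
go((637,-322,305))
E
```

```text
clock: 0.6
eef_pos: [602.6, -142.1, 305.6]
eef_rot: [3.141, 0.0, 1.602]
wrist_force: [-0.6, 0.1, -0.0]
finger_gap: 57.5
finger_force: 0.0
clock: 1.1
eef_pos: [638.3, -306.2, 303.0]
eef_rot: [-3.139, -0.001, 1.596]
wrist_force: [0.3, 0.8, -0.7]
finger_gap: 36.1
finger_force: 0.0
[317.   3.] ((634.0928344726562, -165.32167053222656), (7.448455333709717, 1.8792916536331177), 2.118673801422119) 253.4520308258346
[307.  67.] ((628.639892578125, -203.1533660888672), (7.989190101623535, 44.33580017089844), 1.5718414783477783) 255.94595041514714
[307. 162.] ((629.75732421875, -263.0081787109375), (8.058009147644043, 44.65160369873047), 1.6734119653701782) 255.8537854148147
[316. 242.] ((637.2206420898438, -322.48602294921875), (7.49617338180542, 45.05198287963867), 1.5381115674972534) 255.75018159255313
row [-18.2  -2.1  -1.5] [0. 0. 0.]
```

View pics/w1.png

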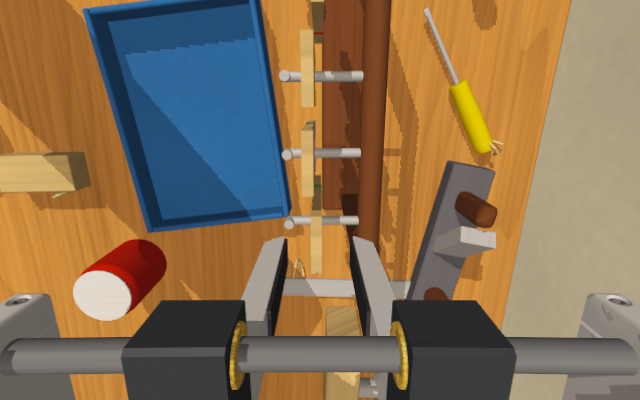

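The wrist view shows the three nearest templates, with top edges at (308,67), (307,160) and (316,240). Their measured positions are (628.6,-203), (629.8,-263) and (637.2,-322.5). A red can stands at (120,280), beside the tray.

```bash
python3 nudge.py '[[[-18,-2,0,0,0,0],[-18,-2,40,0,0,0],[-18,-2,81,0,0,0],[-18,-2,81,0,0,0]]]'
python3 nudge.py '[[[0,0,0,0,0,0],[0,0,0,0,0,0],[0,0,0,0,0,0],[0,0,0,0,0,0],[0,0,0,0,0,0]]]' 0 25
python3 nudge.py '[[[0,0,-7,0,0,0],[0,0,-14,0,0,0],[0,0,-14,0,0,0]]]'
python3 - <<'E'
from h import *
p,W,H=shoot('scene');cv2.imwrite('pics/s1.png',p[:,:,::-1])
z=W[...,2];h,s,v=[H[...,k].astype(int) for k in range(3)]
m=(W[...,0]>300)&(W[...,0]<520)&(W[...,1]<-330)&(W[...,1]>-520)&(z>15);m&=~((h>100)&(h<125)&(s>120))
q=W[m];print('can',q.min(0).round(),q.max(0).round())
E
```

```text
clock: 1.55
eef_pos: [636.1, -317.6, 218.5]
eef_rot: [-3.133, -0.005, 1.602]
wrist_force: [0.7, -0.9, 0.2]
finger_gap: 36.1
finger_force: 0.0
clock: 2.05
eef_pos: [637.8, -319.7, 225.8]
eef_rot: [3.14, 0.001, 1.601]
wrist_force: [-0.7, 1.2, 6.1]
finger_gap: 7.9
finger_force: 25.0
clock: 2.35
eef_pos: [638.0, -319.8, 239.9]
eef_rot: [3.14, 0.001, 1.601]
wrist_force: [0.1, 0.4, -1.2]
finger_gap: 8.0
finger_force: 25.0
can [ 300. -430.   15.] [ 519. -330.   48.]
```

```bash
python3 nudge.py '[[[0,-30,0,0,0,0],[0,-60,0,0,0,0],[0,-90,0,0,0,0],[-10,-130,0,0,0,0],[-20,-160,0,0,0,0]]]'
cat >> h.py <<'E'
TRAY=(479.5,-251,0.15)
def lay(ly,lx=70,a=0.87,L=115,ez=15):
    "TCP pose that puts the lower end of a held template at tray (lx,ly)"
    cx,cy,ps=TRAY;Rz=Rn.from_euler('z',ps).as_matrix()
    Rt=Rz@Rn.from_euler('y',-a).as_matrix()@Rn.from_euler('xyz',[np.pi,0,np.pi/2]).as_matrix()
    e=np.array([cx,cy,ez])+Rz@[lx,ly,0];return e-L*Rt[:,2],Rt
E
python3 - <<'E'
from h import *
s=manip.read_state();print(s['eef_pos'].round(1),s['finger_gap'])
P,R=lay(-104);print(P);go(P+[0,0,60],R);go(P,R)
p,W,H=shoot('scene')
h,sa,v=[H[...,k].astype(int) for k in range(3)]
m=((h<6)|(h>172))&(sa>150)&(W[...,1]<-300)&(W[...,0]<560);q=W[m];print(m.sum(),np.nanpercentile(q,[2,98],axis=0).round())
cv2.imwrite('pics/s1.png',p[:,:,::-1])
E
```

```text
clock: 2.9
eef_pos: [476.5, -344.3, 238.4]
eef_rot: [-3.141, -0.0, 1.601]
wrist_force: [-0.5, -0.8, -0.0]
finger_gap: 8.1
finger_force: 25.0
[ 476.5 -344.3  238.4] 8.148531160042847
[ 477.34471133 -356.50681006   89.15505293]
row [-12.2   0.5  89.2] [-0.869  0.052 -0.112]
row [-12.2   0.5 149.2] [-0.869  0.052 -0.112]
528 [[ 365. -493.    7.]
 [ 405. -428.   93.]]
```

View pics/s1.png

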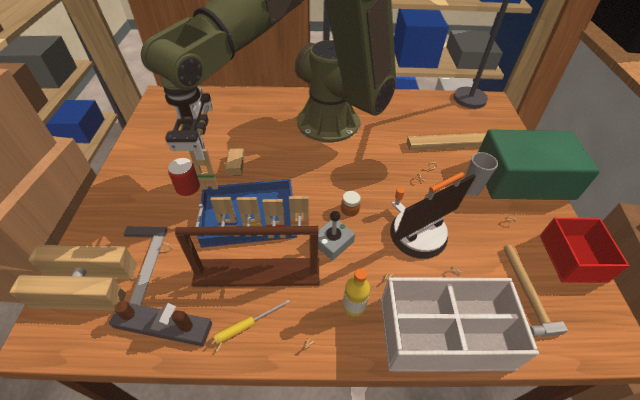

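The scene view shows the first template held clear of the rack, above the tray at (200,160), with four still hanging. The red can is at (183,177), on the tray's near-robot corner.

```bash
python3 nudge.py '[[[-1,0,30,-0.15,0,-0.02],[-3,1,60,-0.3,0.02,-0.04],[-3,1,60,-0.45,0.03,-0.06],[-3,1,60,-0.6,0.04,-0.08],[-3,1,60,-0.74,0.05,-0.1]]]'
python3 - <<'E'
from h import *
P,R=lay(-95);print(manip.read_state()['finger_gap']);go(P,R)
E
```

```text
clock: 3.45
eef_pos: [479.1, -347.5, 178.8]
eef_rot: [2.407, -0.009, 1.708]
wrist_force: [-0.4, 1.0, -1.1]
finger_gap: 8.1
finger_force: 25.0
8.127671916916517
row [ -0.5 -62.4  64.4] [-0.135  0.003 -0.016]
```

```bash
python3 nudge.py '[[[0,-20,22,-0.13,0,-0.02],[0,-45,46,-0.13,0,-0.02],[0,-62,64,-0.13,0,-0.02],[0,-62,64,-0.13,0,-0.02]]]'
python3 nudge.py '[[[0,0,0,0,0,0],[0,0,0,0,0,0],[0,0,0,0,0,0],[0,0,0,0,0,0]]]' 40
python3 nudge.py '[[[0,0,-10,0,0,0],[0,0,-20,0,0,0],[0,0,-35,0,0,0],[0,0,-50,0,0,0],[0,0,-75,0,0,0]]]'
python3 nudge.py '[[[0,40,-40,0.15,0,0],[0,70,-70,0.3,0,0],[0,90,-90,0.45,0,0.05],[0,90,-90,0.6,0,0.08],[0,90,-90,0.75,0,0.12]]]'
python3 - <<'E'
from h import *
for n in ['side','scene']:
    p,W,H=shoot(n);cv2.imwrite(f'pics/{n}2.png',p[:,:,::-1])
R=Rn.from_euler('xyz',[np.pi,0,np.pi/2+.03]).as_matrix()
go((560,-263,300),R);go((629.8,-263,310),R)
E
```

```text
clock: 3.85
eef_pos: [475.1, -345.7, 86.7]
eef_rot: [2.284, -0.002, 1.722]
wrist_force: [0.2, 0.8, -0.5]
finger_gap: 7.6
finger_force: 25.0
clock: 4.25
eef_pos: [476.0, -346.6, 90.2]
eef_rot: [2.282, 0.004, 1.723]
wrist_force: [0.1, 0.3, -0.8]
finger_gap: 36.0
finger_force: 0.2
clock: 4.75
eef_pos: [418.6, -354.8, 138.8]
eef_rot: [2.283, 0.002, 1.723]
wrist_force: [1.2, -0.3, 0.8]
finger_gap: 39.8
finger_force: 0.0
clock: 5.25
eef_pos: [409.1, -357.6, 270.1]
eef_rot: [2.913, -0.038, 1.643]
wrist_force: [-0.5, -0.1, -1.0]
finger_gap: 40.0
finger_force: 0.0
row [ 82.7 158.6   6.8] [ 0.227 -0.047  0.043]
row [ 77.7 228.7  12.6] [ 0.227 -0.047  0.043]
```

View pics/side2.png

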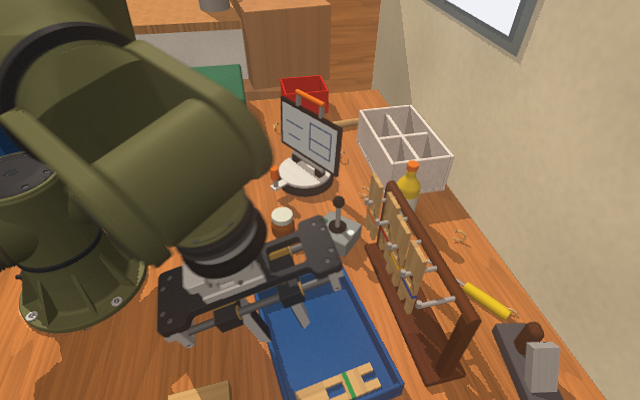

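The side view shows the green template lying flat at the near end of the tray, around (340,385). On to the blue one.

```bash
python3 nudge.py '[[[30,50,0,0.1,-0.02,0.02],[60,95,5,0.23,-0.05,0.04],[78,145,8,0.23,-0.05,0.04],[78,190,12,0.23,-0.05,0.04],[78,229,13,0.23,-0.05,0.04]]]' 36;python3 nudge.py '[[[0,0,0,0,0,0],[0,0,0,0,0,0]]]'
python3 - <<'E'
from h import *
R=Rn.from_euler('xyz',[np.pi,0,np.pi/2+.03]).as_matrix()
go((629.8,-263,222),R)
E
```

```text
clock: 5.85
eef_pos: [629.1, -261.9, 308.7]
eef_rot: [3.14, -0.002, 1.605]
wrist_force: [0.7, -1.2, 0.8]
finger_gap: 36.0
finger_force: 0.0
clock: 6.05
eef_pos: [627.7, -263.3, 306.8]
eef_rot: [-3.141, -0.003, 1.604]
wrist_force: [-0.5, -0.6, -0.0]
finger_gap: 36.0
finger_force: 0.0
row [ 0.   2.2 84.8] [-0.001 -0.003  0.003]
```

```bash
python3 nudge.py '[[[0,1,45,0,0,0],[0,2,85,0,0,0],[0,2,85,0,0,0],[0,2,85,0,0,0]]]'
python3 nudge.py '[[[0,0,0,0,0,0],[0,0,0,0,0,0],[0,0,0,0,0,0],[0,0,0,0,0,0],[0,0,0,0,0,0]]]' 0 25
python3 nudge.py '[[[0,0,-7,0,0,0],[0,0,-14,0,0,0],[0,0,-14,0,0,0]]]'
python3 nudge.py '[[[0,-30,0,0,0,0],[0,-60,0,0,0,0],[-10,-90,0,0,0,0],[-20,-130,0,0,0,0],[-32,-160,0,0,0,0]]]'
python3 nudge.py '[[[0,0,30,-0.15,0,-0.02],[0,0,60,-0.3,0.02,-0.04],[0,0,60,-0.45,0.03,-0.06],[0,0,60,-0.6,0.04,-0.08],[0,0,60,-0.74,0.05,-0.1]]]'
python3 - <<'E'
from h import *
P,R=lay(-47);print(manip.read_state()['finger_gap']);go(P,R)
E
```

```text
clock: 6.45
eef_pos: [629.2, -263.4, 225.3]
eef_rot: [3.14, -0.0, 1.603]
wrist_force: [0.5, 0.2, 1.1]
finger_gap: 35.5
finger_force: 0.0
clock: 6.95
eef_pos: [630.4, -262.6, 223.9]
eef_rot: [3.141, -0.0, 1.604]
wrist_force: [-2.0, 0.3, 4.0]
finger_gap: 8.2
finger_force: 25.0
clock: 7.25
eef_pos: [630.6, -262.7, 238.8]
eef_rot: [3.139, 0.0, 1.604]
wrist_force: [0.9, 0.8, -0.6]
finger_gap: 7.5
finger_force: 25.0
clock: 7.75
eef_pos: [469.7, -299.9, 237.3]
eef_rot: [3.141, -0.0, 1.604]
wrist_force: [-0.2, -1.3, -0.0]
finger_gap: 7.8
finger_force: 25.0
clock: 8.25
eef_pos: [471.3, -299.6, 177.6]
eef_rot: [2.424, -0.012, 1.709]
wrist_force: [-0.3, -0.0, -0.8]
finger_gap: 8.0
finger_force: 25.0
7.999789198699697
row [ -1.2 -60.   64.9] [-0.152 -0.    -0.016]
```

```bash
python3 nudge.py '[[[0,-20,22,-0.15,0,-0.02],[-1,-45,46,-0.15,0,-0.02],[-1,-60,65,-0.15,0,-0.02],[-1,-60,65,-0.15,0,-0.02]]]'
python3 nudge.py '[[[0,0,0,0,0,0],[0,0,0,0,0,0],[0,0,0,0,0,0],[0,0,0,0,0,0]]]' 40
python3 nudge.py '[[[0,0,-10,0,0,0],[0,0,-20,0,0,0],[0,0,-35,0,0,0],[0,0,-50,0,0,0],[0,0,-75,0,0,0]]]'
python3 nudge.py '[[[0,40,-40,0.15,0,0],[0,70,-70,0.3,0,0],[0,90,-90,0.45,0,0.05],[0,90,-90,0.6,0,0.08],[0,90,-90,0.75,0,0.12]]]' 36
python3 - <<'E'
from h import *
R=Rn.from_euler('xyz',[np.pi,0,np.pi/2+.03]).as_matrix()
go((628.6,-203.2,308),R)
E
```

```text
clock: 8.65
eef_pos: [467.8, -298.5, 85.8]
eef_rot: [2.281, -0.005, 1.724]
wrist_force: [0.4, 0.6, 0.6]
finger_gap: 7.8
finger_force: 25.0
clock: 9.05
eef_pos: [469.0, -299.3, 89.5]
eef_rot: [2.279, 0.001, 1.725]
wrist_force: [0.2, -0.3, 0.4]
finger_gap: 36.6
finger_force: 0.1
clock: 9.55
eef_pos: [411.5, -307.7, 137.8]
eef_rot: [2.28, -0.001, 1.725]
wrist_force: [-0.2, -0.5, 0.2]
finger_gap: 39.9
finger_force: 0.0
clock: 10.05
eef_pos: [401.8, -311.3, 269.7]
eef_rot: [2.879, -0.039, 1.652]
wrist_force: [-1.0, -1.0, -1.1]
finger_gap: 35.9
finger_force: 0.0
row [ 90.7 235.8  27.2] [ 0.261 -0.045  0.046]
```

```bash
python3 nudge.py '[[[30,50,0,0.13,-0.02,0.02],[60,95,10,0.26,-0.05,0.04],[91,145,18,0.26,-0.05,0.04],[91,190,24,0.26,-0.05,0.04],[91,236,27,0.26,-0.05,0.04]]]' 36;python3 nudge.py '[[[0,0,0,0,0,0],[0,0,0,0,0,0],[0,0,0,0,0,0]]]'
python3 - <<'E'
from h import *
R=Rn.from_euler('xyz',[np.pi,0,np.pi/2+.03]).as_matrix()
go((628.6,-203.2,222),R)
p,W,H=shoot('wrist');
x,y,zz=[W[...,k] for k in range(3)]
k,l,st,c=cv2.connectedComponentsWithStats(((x>590)&(x<665)&(y>-400)&(y<-40)&(zz>245)&(zz<270)).astype('u1'))
for j in range(1,k):
    if st[j,4]>50: q=W[l==j];print(c[j].round(),cv2.minAreaRect(np.float32(q[:,:2])),np.nanmedian(q[:,2]))
E
```

```text
clock: 10.55
eef_pos: [617.3, -200.5, 303.0]
eef_rot: [3.138, -0.002, 1.612]
wrist_force: [-0.6, -0.8, 1.6]
finger_gap: 36.1
finger_force: 0.0
clock: 10.85
eef_pos: [615.0, -202.5, 302.3]
eef_rot: [3.139, -0.003, 1.61]
wrist_force: [0.3, 0.5, -0.2]
finger_gap: 35.8
finger_force: 0.0
row [-1.4 13.3 80.4] [ 0.003 -0.003  0.009]
[338.  41.] ((623.2986450195312, -83.61738586425781), (8.074991226196289, 45.03581237792969), 1.8828022480010986) 255.85493483833937
[348. 140.] ((633.5252685546875, -143.3190460205078), (8.209430694580078, 44.338897705078125), 1.750033974647522) 255.8206454803949
[336. 223.] ((628.6350708007812, -203.12124633789062), (8.087706565856934, 45.44887924194336), 1.666083812713623) 255.7684505311207
```

```bash
python3 nudge.py '[[[-1,13,10,0,0,0.01],[-1,13,45,0,0,0.01],[-1,13,80,0,0,0.01],[-1,13,80,0,0,0.01],[-1,13,80,0,0,0.01]]]'
python3 nudge.py '[[[0,0,0,0,0,0],[0,0,0,0,0,0],[0,0,0,0,0,0],[0,0,0,0,0,0],[0,0,0,0,0,0]]]' 0 25
python3 nudge.py '[[[0,0,-7,0,0,0],[0,0,-14,0,0,0],[0,0,-14,0,0,0]]]'
python3 nudge.py '[[[0,-30,0,0,0,0],[0,-60,0,0,0,0],[-15,-95,0,0,0,0],[-30,-130,0,0,0,0],[-45,-167,0,0,0,0]]]'
python3 nudge.py '[[[0,0,30,-0.15,0,-0.02],[0,0,60,-0.3,0.02,-0.04],[0,0,60,-0.45,0.03,-0.06],[0,0,60,-0.6,0.04,-0.08],[0,0,60,-0.74,0.05,-0.1]]]'
python3 - <<'E'
from h import *
P,R=lay(0);print(manip.read_state()['finger_gap']);go(P,R)
E
```

```text
clock: 11.4
eef_pos: [629.1, -202.5, 223.7]
eef_rot: [3.138, -0.003, 1.601]
wrist_force: [-0.1, 0.8, 1.3]
finger_gap: 35.9
finger_force: 0.0
clock: 11.9
eef_pos: [629.8, -202.0, 222.3]
eef_rot: [3.138, -0.003, 1.602]
wrist_force: [0.3, -0.2, 3.0]
finger_gap: 8.0
finger_force: 25.0
clock: 12.2
eef_pos: [630.0, -202.1, 237.2]
eef_rot: [3.137, -0.003, 1.602]
wrist_force: [0.0, -0.1, -0.7]
finger_gap: 8.0
finger_force: 25.0
clock: 12.7
eef_pos: [462.8, -252.4, 235.1]
eef_rot: [3.138, -0.003, 1.602]
wrist_force: [0.1, -0.2, 0.3]
finger_gap: 7.8
finger_force: 25.0
clock: 13.2
eef_pos: [464.1, -251.3, 175.1]
eef_rot: [2.438, -0.017, 1.707]
wrist_force: [1.1, 0.6, -0.7]
finger_gap: 7.9
finger_force: 25.0
7.881952294691516
row [ -3.5 -57.6  63.8] [-0.166 -0.002 -0.022]
```

```bash
python3 nudge.py '[[[-1,-20,22,-0.15,0,-0.02],[-3,-45,46,-0.16,0,-0.02],[-3,-58,64,-0.16,0,-0.02],[-3,-58,64,-0.16,0,-0.02]]]'
python3 nudge.py '[[[0,0,0,0,0,0],[0,0,0,0,0,0],[0,0,0,0,0,0],[0,0,0,0,0,0]]]' 40
python3 nudge.py '[[[0,0,-10,0,0,0],[0,0,-20,0,0,0],[0,0,-35,0,0,0],[0,0,-50,0,0,0],[0,0,-75,0,0,0]]]'
python3 nudge.py '[[[0,40,-40,0.15,0,0],[0,70,-70,0.3,0,0],[0,90,-90,0.45,0,0.05],[0,90,-90,0.6,0,0.08],[0,90,-90,0.75,0,0.12]]]' 36
python3 - <<'E'
from h import *
R=Rn.from_euler('xyz',[np.pi,0,np.pi/2+.03]).as_matrix()
go((633.5,-143.3,308),R)
for n in ['side']:
    p,W,H=shoot(n);cv2.imwrite(f'pics/{n}3.png',p[:,:,::-1]);h,s,v=[H[...,k].astype(int) for k in range(3)]
    x,y,zz=W[...,0],W[...,1],W[...,2]
    t=(h>100)&(h<125)&(s>120)&(y<0)&(zz<70)&(zz>38)&(x>300)
    print('rim rect',t.sum(),cv2.minAreaRect(np.float32(W[t][:,:2])))
E
```

```text
clock: 13.6
eef_pos: [460.2, -251.8, 84.9]
eef_rot: [2.285, -0.011, 1.721]
wrist_force: [1.1, 0.1, 0.3]
finger_gap: 8.1
finger_force: 25.0
clock: 14.0
eef_pos: [461.8, -252.8, 89.5]
eef_rot: [2.282, -0.003, 1.723]
wrist_force: [-0.2, -0.7, 0.2]
finger_gap: 36.6
finger_force: 0.1
clock: 14.5
eef_pos: [404.4, -261.2, 137.7]
eef_rot: [2.284, -0.006, 1.722]
wrist_force: [0.1, 0.1, 0.2]
finger_gap: 39.7
finger_force: 0.0
clock: 15.0
eef_pos: [395.3, -265.5, 269.9]
eef_rot: [2.85, -0.043, 1.657]
wrist_force: [-0.1, 0.6, -0.7]
finger_gap: 36.0
finger_force: 0.0
row [102.7 247.   39.1] [ 0.291 -0.051  0.05 ]
rim rect 740 ((479.1817932128906, -251.4326629638672), (198.67337036132812, 278.074462890625), 8.897456169128418)
```

View pics/side3.png

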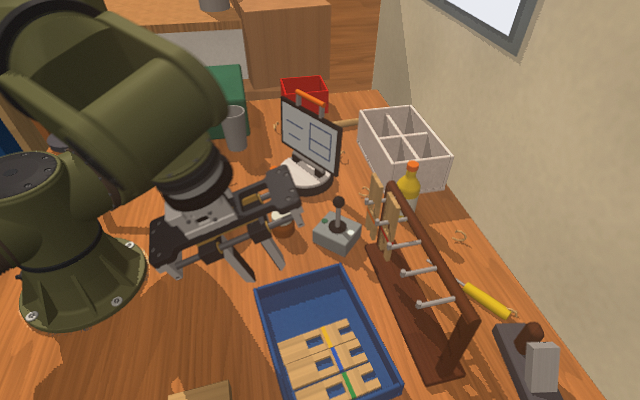

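The side view shows three templates side by side, flat in the tray at (330,360). The tray has not moved.

```bash
python3 nudge.py '[[[30,50,0,0.13,-0.02,0.02],[60,95,10,0.28,-0.05,0.04],[95,140,20,0.29,-0.05,0.05],[103,190,30,0.29,-0.05,0.05],[103,235,39,0.29,-0.05,0.05]]]' 36;python3 nudge.py '[[[0,12,0,0,0,0],[0,12,0,0,0,0],[0,12,0,0,0,0]]]'
python3 - <<'E'
from h import *
R=Rn.from_euler('xyz',[np.pi,0,np.pi/2+.03]).as_matrix()
go((633.5,-143.3,222),R)
E
```

```text
clock: 15.55
eef_pos: [602.2, -143.5, 299.2]
eef_rot: [3.139, -0.01, 1.607]
wrist_force: [-0.5, -0.7, 1.0]
finger_gap: 35.8
finger_force: 0.0
clock: 15.85
eef_pos: [612.3, -145.3, 298.2]
eef_rot: [3.14, -0.01, 1.606]
wrist_force: [0.1, 1.2, -0.1]
finger_gap: 35.9
finger_force: 0.0
row [ 0.5 21.2 76.3] [ 0.001 -0.01   0.005]
```

```bash
python3 nudge.py '[[[0,21,0,0,-0.01,0],[0,21,40,0,-0.01,0],[0,21,76,0,-0.01,0],[0,21,76,0,-0.01,0],[0,21,76,0,-0.01,0]]]'
python3 nudge.py '[[[0,0,0,0,0,0],[0,0,0,0,0,0],[0,0,0,0,0,0],[0,0,0,0,0,0],[0,0,0,0,0,0]]]' 0 25
python3 nudge.py '[[[0,0,-7,0,0,0],[0,0,-14,0,0,0],[0,0,-14,0,0,0]]]'
python3 nudge.py '[[[0,-30,0,0,0,0],[0,-65,0,0,0,0],[-20,-105,0,0,0,0],[-40,-145,0,0,0,0],[-59,-179,0,0,0,0]]]'
python3 nudge.py '[[[0,0,30,-0.15,0,-0.02],[0,0,60,-0.3,0.02,-0.04],[0,0,60,-0.45,0.03,-0.06],[0,0,60,-0.6,0.04,-0.08],[0,0,60,-0.74,0.05,-0.1]]]'
python3 - <<'E'
from h import *
P,R=lay(47);print(manip.read_state()['finger_gap']);go(P,R)
E
```

```text
clock: 16.35
eef_pos: [633.8, -143.8, 224.1]
eef_rot: [3.139, 0.0, 1.606]
wrist_force: [-0.3, 0.1, 0.3]
finger_gap: 35.8
finger_force: 0.0
clock: 16.85
eef_pos: [634.5, -143.1, 222.7]
eef_rot: [3.139, -0.0, 1.607]
wrist_force: [-1.1, -0.5, 3.4]
finger_gap: 8.2
finger_force: 25.0
clock: 17.15
eef_pos: [634.8, -143.1, 237.6]
eef_rot: [3.138, 0.0, 1.607]
wrist_force: [-0.8, 0.5, -0.2]
finger_gap: 7.7
finger_force: 25.0
clock: 17.65
eef_pos: [455.8, -208.9, 235.9]
eef_rot: [3.139, -0.0, 1.607]
wrist_force: [0.6, -1.1, -0.4]
finger_gap: 7.7
finger_force: 25.0
clock: 18.15
eef_pos: [457.6, -207.5, 175.7]
eef_rot: [2.45, -0.015, 1.711]
wrist_force: [0.3, 0.9, -0.2]
finger_gap: 7.5
finger_force: 25.0
7.490322662872986
row [ -0.6 -57.3  64.9] [-0.179 -0.004 -0.018]
```

```bash
python3 nudge.py '[[[0,-20,22,-0.15,0,-0.02],[0,-45,46,-0.18,0,-0.02],[0,-57,65,-0.18,0,-0.02],[0,-57,65,-0.18,0,-0.02]]]'
python3 nudge.py '[[[0,0,0,0,0,0],[0,0,0,0,0,0],[0,0,0,0,0,0],[0,0,0,0,0,0]]]' 40
python3 nudge.py '[[[0,0,-10,0,0,0],[0,0,-20,0,0,0],[0,0,-35,0,0,0],[0,0,-50,0,0,0],[0,0,-75,0,0,0]]]'
python3 nudge.py '[[[0,40,-40,0.15,0,0],[0,70,-70,0.3,0,0],[0,90,-90,0.45,0,0.05],[0,90,-90,0.6,0,0.08],[0,90,-90,0.75,0,0.12]]]' 36
python3 - <<'E'
from h import *
R=Rn.from_euler('xyz',[np.pi,0,np.pi/2+.03]).as_matrix()
go((623.3,-83.6,308),R)
E
```

```text
clock: 18.55
eef_pos: [453.6, -205.4, 86.0]
eef_rot: [2.277, -0.006, 1.725]
wrist_force: [0.3, 0.4, -0.2]
finger_gap: 7.8
finger_force: 25.0
clock: 18.95
eef_pos: [455.3, -206.2, 89.9]
eef_rot: [2.274, -0.002, 1.727]
wrist_force: [0.7, -0.1, -0.2]
finger_gap: 36.3
finger_force: 0.1
clock: 19.45
eef_pos: [398.2, -214.7, 138.0]
eef_rot: [2.276, -0.004, 1.728]
wrist_force: [-0.5, 1.0, 0.1]
finger_gap: 39.7
finger_force: 0.0
clock: 19.95
eef_pos: [388.3, -218.5, 269.7]
eef_rot: [2.799, -0.044, 1.675]
wrist_force: [-1.1, 0.2, -1.3]
finger_gap: 35.7
finger_force: 0.0
row [111.2 244.7  51.7] [ 0.341 -0.057  0.066]
```

```bash
python3 nudge.py '[[[30,50,0,0.13,-0.02,0.02],[60,95,15,0.28,-0.05,0.04],[95,140,28,0.34,-0.06,0.06],[111,190,40,0.34,-0.06,0.06],[111,232,50,0.34,-0.06,0.06]]]' 36;python3 nudge.py '[[[0,12,0,0,0,0],[0,12,0,0,0,0],[0,12,0,0,0,0]]]'
python3 - <<'E'
from h import *
R=Rn.from_euler('xyz',[np.pi,0,np.pi/2+.03]).as_matrix()
go((623.3,-83.6,222),R)
E
```

```text
clock: 20.45
eef_pos: [584.3, -88.7, 298.9]
eef_rot: [3.139, -0.003, 1.613]
wrist_force: [-0.2, -0.4, 0.3]
finger_gap: 35.6
finger_force: 0.0
clock: 20.75
eef_pos: [594.0, -91.2, 298.1]
eef_rot: [3.141, -0.003, 1.611]
wrist_force: [-0.9, -0.7, 0.1]
finger_gap: 35.9
finger_force: 0.0
row [ 6.1 29.5 76.1] [ 0.001 -0.004  0.01 ]
```

```bash
python3 nudge.py '[[[6,30,0,0,0,0.01],[6,30,40,0,0,0.01],[6,30,76,0,0,0.01],[6,30,76,0,0,0.01],[6,30,76,0,0,0.01]]]'
python3 nudge.py '[[[0,0,0,0,0,0],[0,0,0,0,0,0],[0,0,0,0,0,0],[0,0,0,0,0,0],[0,0,0,0,0,0]]]' 0 25
python3 nudge.py '[[[0,0,-7,0,0,0],[0,0,-14,0,0,0],[0,0,-14,0,0,0]]]'
python3 nudge.py '[[[0,-30,0,0,0,0],[0,-65,0,0,0,0],[-24,-105,0,0,0,0],[-48,-140,0,0,0,0],[-72,-176,0,0,0,0]]]'
python3 nudge.py '[[[0,0,30,-0.15,0,-0.02],[0,0,60,-0.3,0.02,-0.04],[0,0,60,-0.45,0.03,-0.06],[0,0,60,-0.6,0.04,-0.08],[0,0,60,-0.74,0.05,-0.1]]]'
python3 - <<'E'
from h import *
P,R=lay(94);print(manip.read_state()['finger_gap']);go(P,R)
E
```

```text
clock: 21.25
eef_pos: [624.0, -84.0, 223.8]
eef_rot: [3.139, -0.004, 1.6]
wrist_force: [-0.8, 0.1, 0.4]
finger_gap: 36.1
finger_force: 0.0
clock: 21.75
eef_pos: [624.5, -83.5, 222.4]
eef_rot: [3.14, -0.004, 1.601]
wrist_force: [-0.7, -1.0, 3.1]
finger_gap: 7.8
finger_force: 25.0
clock: 22.05
eef_pos: [624.7, -83.6, 237.2]
eef_rot: [3.139, -0.004, 1.601]
wrist_force: [0.7, -0.2, -1.0]
finger_gap: 7.9
finger_force: 25.0
clock: 22.55
eef_pos: [449.2, -161.3, 235.5]
eef_rot: [3.14, -0.004, 1.602]
wrist_force: [0.2, -0.7, 0.2]
finger_gap: 7.3
finger_force: 25.0
clock: 23.05
eef_pos: [450.5, -159.3, 175.2]
eef_rot: [2.46, -0.021, 1.705]
wrist_force: [0.6, -0.2, -0.3]
finger_gap: 7.9
finger_force: 25.0
7.861709769750497
row [ -2.8 -56.5  64.9] [-0.188 -0.004 -0.025]
```

```bash
python3 nudge.py '[[[-1,-20,22,-0.15,0,-0.02],[-3,-45,46,-0.19,0,-0.02],[-3,-56,65,-0.19,0,-0.02],[-3,-56,65,-0.19,0,-0.02]]]'
python3 nudge.py '[[[0,0,0,0,0,0],[0,0,0,0,0,0],[0,0,0,0,0,0],[0,0,0,0,0,0]]]' 40
python3 nudge.py '[[[0,0,-10,0,0,0],[0,0,-20,0,0,0],[0,0,-35,0,0,0],[0,0,-50,0,0,0],[0,0,-75,0,0,0]]]'
python3 nudge.py '[[[0,40,-40,0.15,0,0],[0,70,-70,0.3,0,0],[0,90,-90,0.45,0,0.05],[0,90,-90,0.6,0,0.08],[0,90,-90,0.75,0,0.12]]]' 40
python3 - <<'E'
from h import *
B=Rn.from_euler('xyz',[np.pi,0,np.pi/2]).as_matrix()
R=Rn.from_euler('z',.54).as_matrix()@B
go((480,50,320),B);go((563,278,320),R)
for n in ['side','scene']:
    p,W,H=shoot(n);cv2.imwrite(f'pics/{n}4.png',p[:,:,::-1]);h,s,v=[H[...,k].astype(int) for k in range(3)]
    x,y,zz=W[...,0],W[...,1],W[...,2]
    t=(h>100)&(h<125)&(s>120)&(y<0)&(zz<70)&(zz>38)&(x>300)
    print('rim rect',t.sum(),cv2.minAreaRect(np.float32(W[t][:,:2])))
    o=(h>=2)&(h<16)&(s>170)&(v>110)&(zz>235)&(x>450)&(x<650)&(y>200)&(y<350)
    print('bar',o.sum(),cv2.minAreaRect(np.float32(W[o][:,:2])),np.nanmax(zz[o]))
E
```

```text
clock: 23.45
eef_pos: [447.9, -160.8, 88.1]
eef_rot: [2.274, -0.008, 1.719]
wrist_force: [1.2, 0.6, -0.4]
finger_gap: 7.5
finger_force: 25.0
clock: 23.85
eef_pos: [448.8, -160.5, 90.4]
eef_rot: [2.274, -0.007, 1.721]
wrist_force: [-0.2, -0.8, -0.4]
finger_gap: 36.5
finger_force: 0.1
clock: 24.35
eef_pos: [391.4, -169.1, 138.3]
eef_rot: [2.275, -0.009, 1.722]
wrist_force: [1.2, 0.0, -0.1]
finger_gap: 39.8
finger_force: 0.0
clock: 24.85
eef_pos: [381.4, -173.4, 269.7]
eef_rot: [2.764, -0.051, 1.679]
wrist_force: [-1.0, -0.0, -0.8]
finger_gap: 40.4
finger_force: 0.0
row [213.7 128.2   8.4] [ 0.374 -0.071  0.097]
row [431.1 223.7  58.3] [ 0.383  0.032 -0.436]
rim rect 440 ((480.44915771484375, -251.380859375), (196.8258514404297, 276.4789123535156), 8.768199920654297)
bar 189 ((562.442138671875, 276.3962097167969), (14.985564231872559, 105.86115264892578), 30.886056900024414) 262.1738398736797
rim rect 276 ((480.2602844238281, -249.93780517578125), (200.55467224121094, 275.5884094238281), 8.618012428283691)
bar 210 ((563.8148193359375, 278.20599365234375), (14.265640258789062, 106.23847961425781), 31.387062072753906) 260.77368568933775
```

View pics/side4.png

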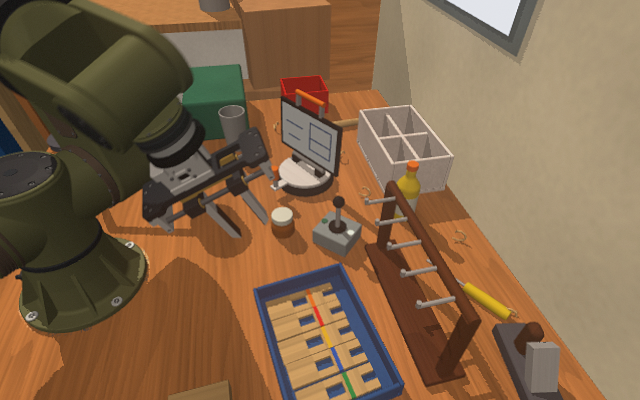

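All five templates lie flat in the tray around (325,350), and the rack is empty. The tablet is next.

```bash
python3 nudge.py '[[[45,25,-20,0.13,-0.02,0.02],[90,50,-30,0.26,-0.05,0.06],[130,80,-20,0.37,-0.07,0.1],[172,105,-5,0.37,-0.07,0.1],[214,128,8,0.37,-0.07,0.1]]]' 24
python3 nudge.py '[[[45,15,0,0,0,-0.13],[90,30,0,0,0,-0.26],[135,50,0,0,0,-0.4],[180,65,0,0,0,-0.54],[225,82,0,0,0,-0.54]]]'
python3 nudge.py '[[[0,0,0,0,0,0],[0,0,0,0,0,0],[0,0,0,0,0,0]]]'
python3 - <<'E'
from h import *
B=Rn.from_euler('xyz',[np.pi,0,np.pi/2]).as_matrix()
R=Rn.from_euler('z',.54).as_matrix()@B
go((563.5,278,242),R)
p,W,H=shoot('wrist')
h,s,v=[H[...,k].astype(int) for k in range(3)];x,y,zz=W[...,0],W[...,1],W[...,2]
o=(h>=2)&(h<16)&(s>170)&(v>110)&(zz>235)&(x>450)&(x<650)&(y>200)&(y<350)
print('bar',o.sum(),cv2.minAreaRect(np.float32(W[o][:,:2])),np.nanmax(zz[o]))
E
```

```text
clock: 25.45
eef_pos: [466.3, 27.7, 316.6]
eef_rot: [3.138, -0.011, 1.575]
wrist_force: [0.7, -1.7, -0.4]
finger_gap: 23.9
finger_force: 0.0
clock: 25.95
eef_pos: [546.8, 252.4, 319.1]
eef_rot: [3.132, -0.008, 2.121]
wrist_force: [0.0, -1.0, 0.3]
finger_gap: 23.7
finger_force: 0.0
clock: 26.25
eef_pos: [546.7, 249.5, 319.5]
eef_rot: [3.133, -0.007, 2.114]
wrist_force: [-0.5, -0.1, -0.4]
finger_gap: 23.8
finger_force: 0.0
row [15.2 28.4 77.8] [ 0.009 -0.007  0.003]
bar 1141 ((524.6109619140625, 261.9239807128906), (95.16255950927734, 89.14513397216797), 32.64324188232422) 429.2343923850981
```

```bash
python3 nudge.py '[[[15,28,0,0.01,0,0],[15,28,20,0.01,0,0],[15,28,50,0.01,0,0],[15,28,78,0.01,0,0],[15,28,78,0.01,0,0]]]'
python3 nudge.py '[[[0,0,0,0,0,0],[0,0,0,0,0,0]]]'
python3 - <<'E'
from h import *
p,W,H=shoot('wrist');cv2.imwrite('pics/w5.png',p[:,:,::-1])
E
```

```text
clock: 26.8
eef_pos: [562.4, 277.1, 238.6]
eef_rot: [-3.135, -0.007, 2.113]
wrist_force: [0.3, -0.2, 0.5]
finger_gap: 24.1
finger_force: 0.0
clock: 27.0
eef_pos: [564.1, 278.3, 244.0]
eef_rot: [3.14, -0.006, 2.114]
wrist_force: [0.4, -1.1, -0.3]
finger_gap: 24.0
finger_force: 0.0
```

View pics/w5.png

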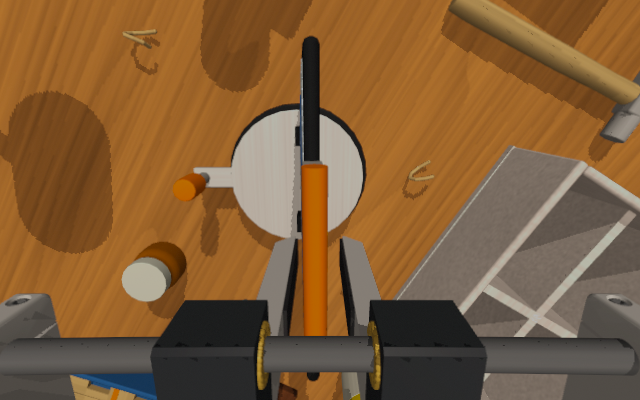

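The wrist view shows the orange bar at (315,265), centred between the fingers. The jar is at (150,275) and the knob at (188,186).

```bash
python3 nudge.py '[[[0,16,1,0,0,0],[0,32,4,0,0,0],[0,46,8,0,0,0],[0,60,12,0,0,0],[0,60,12,0,0,0]]]'
python3 nudge.py '[[[0,13,6,0,0,0],[0,26,12,0,0,0],[0,43,22,0,0,0],[0,59,34,0,0,0],[0,59,34,0,0,0]]]'
python3 nudge.py '[[[0,0,0,0,0,0],[0,0,0,0,0,0]]]'
cat >> h.py <<'E'
def tablet():
    for n in ['side','scene']:
        p,W,H=shoot(n);h,s,v=[H[...,k].astype(int) for k in range(3)]
        x,y,zz=W[...,0],W[...,1],W[...,2]
        t=(h>100)&(h<125)&(s>120)&(y<0)&(zz<70)&(zz>38)&(x>300)
        print(n,'tray',cv2.minAreaRect(np.float32(W[t][:,:2])))
        o=(h>=2)&(h<16)&(s>170)&(v>110)&(zz>160)&(x>430)&(x<720)&(y>180)&(y<460)
        if o.sum()>9: print('bar',o.sum(),cv2.minAreaRect(np.float32(W[o][:,:2])),'top',np.nanpercentile(zz[o],97))
        o=(h>=2)&(h<16)&(s>170)&(v>110)&(zz>85)&(zz<105)&(x>400)&(x<720)&(y>90)&(y<300)
        if o.sum()>5: print('knob',o.sum(),W[o].mean(0).round(1))
        cv2.imwrite(f'pics/{n}_{manip.read_state()["clock"]:.1f}.png',p[:,:,::-1])
E
python3 - <<'E'
from h import *
tablet()
E
```

```text
clock: 27.55
eef_pos: [615.4, 310.0, 229.6]
eef_rot: [-3.14, -0.006, 2.114]
wrist_force: [-0.1, 0.0, 0.2]
finger_gap: 24.0
finger_force: 0.0
clock: 28.05
eef_pos: [665.2, 340.3, 193.9]
eef_rot: [-3.138, -0.007, 2.114]
wrist_force: [-0.4, 0.5, -0.9]
finger_gap: 24.0
finger_force: 0.0
clock: 28.25
eef_pos: [664.9, 340.1, 197.0]
eef_rot: [3.141, -0.006, 2.114]
wrist_force: [-0.7, -0.3, 0.3]
finger_gap: 24.2
finger_force: 0.0
side tray ((479.782470703125, -252.82989501953125), (198.67849731445312, 277.74871826171875), 8.34654426574707)
bar 98 ((662.2513427734375, 336.0148010253906), (14.216323852539062, 103.98519897460938), 32.17411422729492) top 213.07331607189622
knob 61 [448.9 204.2  94.5]
scene tray ((479.1920166015625, -249.55825805664062), (200.4598388671875, 274.29595947265625), 9.394573211669922)
bar 176 ((666.752197265625, 331.0862121582031), (16.101125717163086, 90.0276870727539), 32.63791275024414) top 211.19753959373753
knob 52 [452.1 207.   94.2]
```

```bash
python3 nudge.py '[[[0,0,-40,0,0,0],[0,0,-80,0,0,0],[0,-40,-90,0,0,0],[0,-85,-90,0,0,0],[0,-130,-90,0,0,0]]]' 44
python3 nudge.py '[[[0,-45,0,0,0,0],[0,-90,0,0,0,0],[0,-122,20,0,0,0],[0,-122,60,0,0,0],[0,-122,90,0,0,0]]]'
python3 nudge.py '[[[0,0,0,0,0,0],[0,0,0,0,0,0]]]'
python3 - <<'E'
from h import *
B=Rn.from_euler('xyz',[np.pi,0,np.pi/2]).as_matrix()
R=Rn.from_euler('z',.54).as_matrix()@B
go((450.5,206.5,72),R)
tablet()
E
```

```text
clock: 28.85
eef_pos: [552.8, 271.8, 285.9]
eef_rot: [-3.141, -0.006, 2.114]
wrist_force: [0.9, 0.4, 0.4]
finger_gap: 43.9
finger_force: 0.0
clock: 29.35
eef_pos: [448.4, 209.5, 195.6]
eef_rot: [3.141, -0.006, 2.114]
wrist_force: [0.7, 0.7, -0.6]
finger_gap: 43.8
finger_force: 0.0
clock: 29.55
eef_pos: [449.6, 210.1, 197.2]
eef_rot: [-3.141, -0.006, 2.114]
wrist_force: [0.3, 1.1, 0.3]
finger_gap: 44.0
finger_force: 0.0
row [ -4.3  -1.1 125.2] [-0.    -0.006  0.003]
side tray ((517.1029663085938, -228.8241729736328), (163.13287353515625, 331.28204345703125), 32.76567077636719)
bar 140 ((663.72607421875, 335.8625183105469), (15.58018684387207, 105.85137176513672), 32.703330993652344) top 212.61810981905163
knob 62 [448.9 204.3  94.1]
scene tray ((479.134521484375, -250.21786499023438), (199.3717498779297, 276.35211181640625), 8.81441879272461)
bar 227 ((663.3300170898438, 338.22772216796875), (14.61814022064209, 104.528564453125), 30.431425094604492) top 211.55731141306987
knob 51 [451.8 207.6  93.6]
```

```bash
python3 nudge.py '[[[-4,0,40,0,0,0],[-4,0,80,0,0,0],[-4,0,110,0,0,0],[-4,0,125,0,0,0],[-4,0,125,0,0,0]]]'
python3 nudge.py '[[[0,0,0,0,0,0],[0,0,0,0,0,0],[0,0,0,0,0,0],[0,0,0,0,0,0],[0,0,0,0,0,0]]]' 0 30
python3 - <<'E'
from h import *
T=toolT(manip.read_state());R=T[:3,:3];k=T[:2,3];piv=np.array([544.1,263.6]);r=k-piv;print(np.hypot(*r),np.degrees(np.arctan2(r[1],r[0])))
for a in np.arange(1,10)*.1:
    w=np.r_[Rn.from_euler('z',a).as_matrix()[:2,:2]@r+piv-k,0];print(round(a,2),(R.T@w).round(1))
E
```

```text
clock: 30.15
eef_pos: [450.7, 207.2, 70.2]
eef_rot: [-3.138, -0.007, 2.114]
wrist_force: [0.3, -1.0, -0.2]
finger_gap: 43.9
finger_force: 0.0
clock: 30.65
eef_pos: [449.8, 206.4, 72.0]
eef_rot: [-3.137, -0.006, 2.114]
wrist_force: [-14.3, -10.0, 15.1]
finger_gap: 23.3
finger_force: 30.0
110.32904629860668 -148.77698969947556
0.1 [-11.    0.6  -0.1]
0.2 [-21.9   2.2  -0.1]
0.3 [-32.6   5.   -0.2]
0.4 [-43.    8.8  -0.3]
0.5 [-52.9  13.6  -0.4]
0.6 [-62.3  19.4  -0.5]
0.7 [-71.   26.   -0.6]
0.8 [-79.1  33.6  -0.7]
0.9 [-86.4  41.9  -0.7]
```

```bash
python3 nudge.py '[[[-11,0.6,0,0,0,-0.1],[-21.9,2.2,0,0,0,-0.2],[-32.6,5,0,0,0,-0.3],[-43,8.8,0,0,0,-0.4],[-52.9,13.6,0,0,0,-0.5]]]'
python3 nudge.py '[[[-11,0.6,0,0,0,-0.1],[-21.9,2.2,0,0,0,-0.2],[-32.6,5,0,0,0,-0.3],[-43,8.8,0,0,0,-0.4],[-43,8.8,0,0,0,-0.4]]]'
python3 nudge.py '[[[0,0,0,0,0,0],[0,0,0,0,0,0],[0,0,0,0,0,0]]]'
python3 - <<'E'
from h import *
tablet()
E
```

```text
clock: 31.15
eef_pos: [490.1, 168.3, 72.0]
eef_rot: [3.14, -0.006, 2.618]
wrist_force: [-4.2, -0.0, 7.4]
finger_gap: 23.3
finger_force: 30.0
clock: 31.65
eef_pos: [533.1, 155.3, 71.8]
eef_rot: [3.136, -0.002, 3.017]
wrist_force: [0.1, 3.1, 8.1]
finger_gap: 23.4
finger_force: 30.0
clock: 31.95
eef_pos: [532.4, 155.4, 71.9]
eef_rot: [3.136, -0.002, 3.014]
wrist_force: [0.7, 1.9, 5.7]
finger_gap: 23.3
finger_force: 30.0
side tray ((480.8597412109375, -252.405517578125), (196.02337646484375, 279.0177001953125), 9.09239387512207)
scene tray ((477.53948974609375, -250.81288146972656), (198.57058715820312, 279.8753356933594), 10.05373764038086)
bar 184 ((559.9634399414062, 404.5339050292969), (14.249683380126953, 105.08709716796875), 83.79912567138672) top 211.82589919954495
knob 52 [533.6 155.9  93.8]
```

```bash
python3 nudge.py '[[[0,0,0,0,0,0],[0,0,0,0,0,0],[0,0,0,0,0,0],[0,0,-30,0,0,0],[0,0,-70,0,0,0]]]' 46
python3 nudge.py '[[[0,0,-50,0,0,0],[0,0,-100,0,0,0],[0,0,-120,0,0,0],[0,0,-120,0,0,0],[0,0,-120,0,0,0]]]' 0
python3 - <<'E'
from h import *
tablet()
B=Rn.from_euler('xyz',[np.pi,0,np.pi/2]).as_matrix()
R=Rn.from_euler('z',.785).as_matrix()@B
go((597,-14,220),R)
p,W,H=shoot('side');x,y,zz=W[...,0],W[...,1],W[...,2]
m=(H[...,2]<70)&(zz>108)&(zz<150)&(x>540)&(x<610)&(y>-40)&(y<50);print('ball',m.sum(),np.median(W[m],0),W[m].min(0),W[m].max(0))
E
```

```text
clock: 32.55
eef_pos: [530.7, 154.3, 139.4]
eef_rot: [3.139, -0.009, 3.014]
wrist_force: [0.6, 0.3, 0.7]
finger_gap: 46.1
finger_force: 0.0
clock: 33.05
eef_pos: [532.1, 153.9, 259.4]
eef_rot: [3.138, -0.006, 3.014]
wrist_force: [0.9, 0.9, -0.4]
finger_gap: 9.8
finger_force: 0.0
side tray ((480.51446533203125, -251.6832275390625), (195.6742706298828, 278.7865295410156), 8.936746597290039)
bar 29 ((519.2971801757812, 404.7030944824219), (10.198716163635254, 20.67881965637207), 83.75529479980469) top 212.40265711837492
knob 53 [530.  150.1  94.6]
scene tray ((478.82110595703125, -250.40098571777344), (200.75975036621094, 275.6822814941406), 8.469353675842285)
bar 183 ((560.4298095703125, 404.1563415527344), (13.808280944824219, 104.37235260009766), 84.13007354736328) top 212.52359541708324
knob 58 [533.7 155.   93.5]
row [ -86.3 -158.4   37.3] [ 0.    -0.008  0.658]
ball 97 [5.73788924e+02 3.31389877e-01 1.35473946e+02] [563.54557773  -5.54020063 113.1611921 ] [586.50600801  13.87255306 143.40851749]
```

```bash
python3 nudge.py '[[[-18,-32,0,0,0,0.14],[-36,-64,5,0,0,0.28],[-54,-98,15,0,0,0.42],[-72,-130,25,0,0,0.55],[-86,-158,37,0,0,0.66]]]' 0
python3 nudge.py '[[[0,0,0,0,0,0],[0,0,0,0,0,0]]]'
python3 - <<'E'
from h import *
B=Rn.from_euler('xyz',[np.pi,0,np.pi/2]).as_matrix()
R=Rn.from_euler('z',.785).as_matrix()@B
print(manip.read_state()['finger_gap'],manip.read_state()['eef_rot']);go((597,-14,115),R);go((597-27,-14+27,115),R)
E
```

```text
clock: 33.7
eef_pos: [597.6, -15.2, 220.6]
eef_rot: [-3.141, -0.008, 2.348]
wrist_force: [1.0, 0.9, -0.2]
finger_gap: 0.3
finger_force: 0.0
clock: 33.9
eef_pos: [597.0, -13.5, 221.0]
eef_rot: [-3.14, -0.008, 2.355]
wrist_force: [-0.2, 0.8, 0.8]
finger_gap: 0.6
finger_force: 0.0
0.6129737391679286 [-3.1404291  -0.00828886  2.35461521]
row [ -1.2  -0.2 106. ] [-0.001 -0.008 -0.001]
row [ 37.   -0.3 106.3] [-0.001 -0.008 -0.001]
```

```bash
python3 nudge.py '[[[0,0,40,0,0,0],[0,0,80,0,0,0],[0,0,106,0,0,0],[0,0,106,0,0,0],[0,0,106,0,0,0]]]'
python3 nudge.py '[[[10,0,0,0,0,0],[20,0,0,0,0,0],[30,0,0,0,0,0],[40,0,0,0,0,0],[40,0,0,0,0,0]]]'
python3 nudge.py '[[[0,0,0,0,0,0],[0,0,0,0,0,0],[0,0,0,0,0,0],[0,0,0,0,0,0],[0,0,0,0,0,0]]]'
python3 - <<'E'
from h import *
p,W,H=shoot('side');cv2.imwrite('pics/side6.png',cv2.resize(p[140:300,240:440,::-1],(600,480)))
E
```

```text
clock: 34.4
eef_pos: [597.2, -12.1, 117.3]
eef_rot: [3.141, -0.006, 2.356]
wrist_force: [-0.3, 0.8, 0.5]
finger_gap: 0.2
finger_force: 0.0
clock: 34.9
eef_pos: [568.0, 16.2, 116.9]
eef_rot: [3.141, -0.006, 2.355]
wrist_force: [1.3, -2.1, 2.1]
finger_gap: 0.5
finger_force: 1.2
clock: 35.4
eef_pos: [568.8, 15.3, 116.3]
eef_rot: [3.141, -0.007, 2.354]
wrist_force: [1.8, -1.7, 1.3]
finger_gap: 0.4
finger_force: 1.2
```

View pics/side6.png

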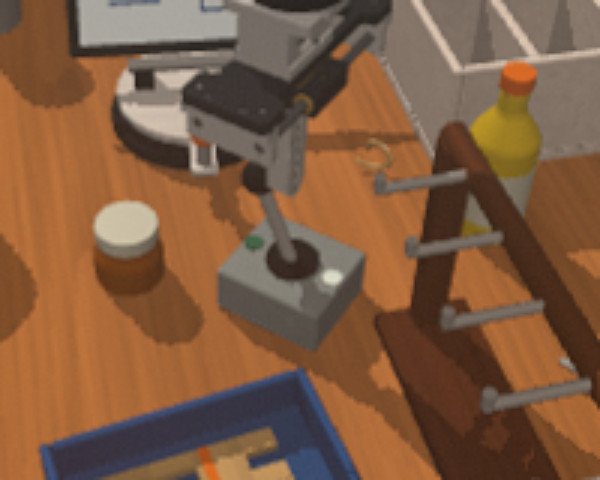

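The crop shows the stick leaning towards the green dot: ball at (258,178), base at (292,255). The push force of about 2.5 N corresponds to roughly 0.35 rad, so I'll hold it there and then return.

```bash
for i in 1 2 3 4; do python3 nudge.py '[[[0,0,0,0,0,0],[0,0,0,0,0,0],[0,0,0,0,0,0],[0,0,0,0,0,0],[0,0,0,0,0,0]]]' | grep force; done
python3 nudge.py '[[[-10,0,0,0,0,0],[-20,0,0,0,0,0],[-30,0,0,0,0,0],[-45,0,0,0,0,0],[-45,0,-30,0,0,0]]]'
python3 nudge.py '[[[0,0,-50,0,0,0],[0,0,-100,0,0,0],[40,-30,-120,0,0,0],[80,-60,-120,0,0,0],[80,-60,-120,0,0,0]]]'
python3 nudge.py '[[[0,0,0,0,0,0],[0,0,0,0,0,0],[0,0,0,0,0,0],[0,0,0,0,0,0],[0,0,0,0,0,0]]]'
python3 - <<'E'
from h import *
tablet()
p,W,H=shoot('side');cv2.imwrite('pics/side7.png',p[:,:,::-1]);x,y,zz=W[...,0],W[...,1],W[...,2]
m=(H[...,2]<70)&(zz>108)&(zz<150)&(x>530)&(x<620)&(y>-40)&(y<60);print('ball',m.sum(),np.median(W[m],0))
E
```

```text
wrist_force: [2.1, -1.5, 1.2]
finger_force: 1.3
wrist_force: [2.2, -1.2, 1.5]
finger_force: 1.3
wrist_force: [0.9, -1.5, 0.1]
finger_force: 1.3
wrist_force: [2.3, -2.2, 1.8]
finger_force: 1.3
clock: 37.95
eef_pos: [599.8, -18.0, 142.4]
eef_rot: [-3.137, -0.012, 2.353]
wrist_force: [0.2, 0.5, 1.3]
finger_gap: 0.0
finger_force: 0.0
clock: 38.45
eef_pos: [498.6, -2.6, 266.9]
eef_rot: [-3.141, -0.007, 2.354]
wrist_force: [0.9, -0.2, -0.9]
finger_gap: 0.4
finger_force: 0.0
clock: 38.95
eef_pos: [502.5, -2.9, 266.1]
eef_rot: [-3.141, -0.007, 2.354]
wrist_force: [-0.3, -0.3, -0.5]
finger_gap: 0.6
finger_force: 0.0
side tray ((480.6202697753906, -251.7934112548828), (196.46578979492188, 278.33953857421875), 8.71992015838623)
knob 54 [530.2 150.6  94.7]
scene tray ((480.35052490234375, -250.06643676757812), (199.71072387695312, 275.4985656738281), 8.5093412399292)
bar 179 ((559.4110107421875, 404.07635498046875), (14.702298164367676, 108.20533752441406), 82.6260757446289) top 212.43748044747835
knob 58 [533.8 155.1  93.7]
ball 95 [ 5.73968074e+02 -1.77441285e-01  1.35433038e+02]
```

View pics/side7.png

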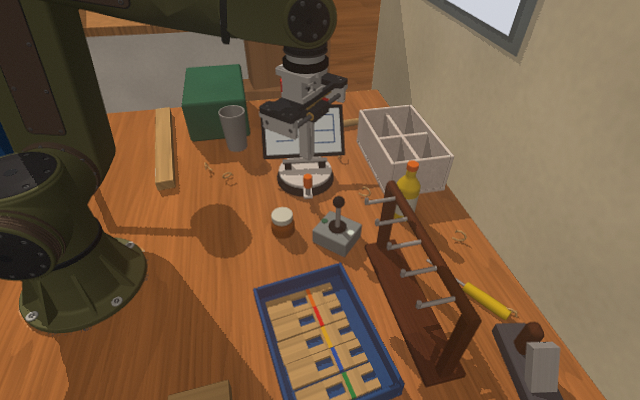

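The final view shows the stick upright at (338,215), five templates flat in the tray, the tablet facing the tray with its knob at (307,183), and the jar undisturbed at (283,220).

```bash
python3 -c "
from cell import manip
print(manip.sign_off())"
```

```text
the job is handed in; nothing more can be done
None
```

The job was handed in at about 39 s. By my last camera check, all five templates lay flat in the tray, the tablet faced it (about 8 mm off line) at roughly 0.71 rad, the page stick had been held over for more than 2 s and was back at centre, and the jar was undisturbed; sign-off gave no verdict.

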